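# Close a double-lidded caddy and take its outer lid away

## Task

The caddy's two lids stand nested together on the cork mat: the wooden knob of the inner lid sticks up through the collar of the blue outer lid. Carry both lids together by that knob, lower them gently onto the open terracotta caddy until the inner lid is fully home in the mouth, and let go; then grip the outer lid alone by its collar and lift it straight up, well clear above the knob, leaving the inner lid seated and undisturbed. Do not shove the caddy or disturb the tin, the timer or the spice jar; finish still holding the outer lid level in the air, do not put it down.

Things in the scene. Friction and masses are not known exactly. Their poses are not given: they have to be found in the camera images.
- caddy_mouth (a point): Centre of the caddy's mouth, at rim height, 85 mm above the worktop; z points up. The mouth is 79 mm across inside; the neck is 87 mm across outside and 15 mm high.
- caddy: Open terracotta (reddish-brown) stoneware caddy, round, 108 mm across its belly, 85 mm tall, 0.9 kg, standing loose on the worktop; origin at the centre of its underside, z up.
- knob (a point): Centre of the exposed part of the inner lid's wooden knob, on the lid's axis, z up. The knob is a round upright post 24 mm across; 26 mm of it shows above the outer lid's collar (13 mm above and below this point). The inner lid is home when this point is 43 mm above the centre of the caddy's mouth.
- inner_lid: Inner lid, about 0.12 kg: cork plug (14 mm deep, 74 mm across, tapering to 66 mm at the bottom) under a wooden disc (88 mm across, 4 mm thick, rests on the caddy's rim), with the knob, top 70 mm above the origin. Origin: centre of the plug's underside, z up. The outer lid lies loose on the disc, so the knob lifts both. Starts with the plug on the cork mat.
- collar (a point): Centre, half-way up, of the outer lid's upright collar, on its axis, z up. The collar is a tube 47 mm across outside, 39 mm inside, 22 mm high (11 mm above and below this point). Nested, this point is 24 mm below the knob's point; the knob passes freely through the collar with about 7 mm to spare all round.
- outer_lid: Blue outer lid, about 0.10 kg: round flat cover 104 mm across with a 12 mm high rim hanging down, a centre opening and the collar standing on it. Origin: centre of the rim's lower edge, z up; top of the flat cover 12 mm, top of the collar 34 mm above it. Nested, the origin is 10 mm above the inner lid's.
- cork_mat: Round cork mat fixed on the worktop, 130 mm across, 8 mm thick, origin at the centre of its underside. The lids start on it.
- timer_mid (a point): Bystander: red kitchen timer, 62 mm across, 57 mm tall, standing loose; point half-way up its axis.
- tin_mid (a point): Bystander: red food tin, 75 mm across, 58 mm tall, standing loose; point half-way up its axis.
- jar_mid (a point): Bystander: spice jar with a dark cap, 41 mm across, 105 mm tall, standing loose; point half-way up its axis.

How it is judged:
By the outcome, as a careful person would: the job done as asked, in the order asked, and still so for the second after the job is handed in, while the arm keeps its last pose, push and grip.
It also fails if it takes over 58 s, if anything falls off the work surface, if the arm or the gripper's body presses on something with over 40 N, if the wrist force passes 120 N, or if a joint passes its speed limit or range.

## Robot

A 7-joint arm with a two-finger parallel gripper is mounted at the origin on a cart in front of the work surface, level with it; the furniture and walls round the work are solid. World frame = base frame: x ahead of the robot, y to its left, z up, the work surface at z = 0. Lengths are in m, angles in rad, forces in N, time in s.
With the tool pointing down it reaches from about 0.425 to 0.925 m from the base axis. Payload 6.8 kg.
Tool frame: the origin (TCP) lies midway between the tips of the shut fingers; the grasp point (between the pads) lies 19 mm behind it; z points along the fingers, y is the line along which they close (so a half turn about z gives the same grasp; the last joint's range is limited). The gripper opens to 85 mm and grips with 20 to 120 N. Pads are 22 mm wide; open, the fingers measure 114 mm over their backs; the gripper's body (76 mm by 85 mm) begins 54 mm behind the grasp point. The pads swing forward as they close: fully open they stand 13 mm farther back than shut.
Start: joints at [1.118, 0.477, 0.022, 1.555, -0.011, 1.109, -0.083], TCP at [0.228, -0.635, 0.231] pointing down, gripper open.
Joint ranges: [-2.96, 2.96], [-0.34, 2.1], [-1.41, 1.46], [0.24, 2.44], [-1.37, 4.51], [0.17, 1.92], [-2.96, 2.96]. Speed limits (rad/s): [2.39, 2.39, 3.14, 3.14, 3.14, 3.14, 3.14].

## Interface

Orientations are given as a unit quaternion [w, x, y, z].
In Python, from station import bot gives the robot as it stands.
- The arm moves only by the tool jog_arm, never from a script. Its argument "rows" is a list of rows, each an object of numbers: "fingers": the finger opening in mm, from 0 to 85.4; "x", "y", "z": the shift along the tool's x, y, z in mm; "ax", "ay", "az": the turn, a rotation vector about the tool's x, y, z in degrees. A call has exactly 8 rows; each row shifts and turns the commanded pose from where the row before left it, along the tool's axes as they then stand; what a row does not reach is not made up. A row lasts 1/10 s, in which the tool goes at most 50 mm and 8.59 degrees, less where a joint would pass 70% of its speed; a pose out of reach is approached as far as the arm can. A call with a gripper value outside its range is refused whole. The fingers move at their own pace and stop on an object; "force" is the grip in N (left out, the last holds). Time passes only in rows, so rows that do not move let the fingers close, or fill a call up. It gives the time, the measured TCP pose, the force, the opening and the grip force at its end, in the units of the state.
- bot.get_obs(): the state, without advancing time (a new reading comes with each control period).
- bot.read_camera(name): name is "scene" or "top" or "wrist"; returns a dict with "pixels" (400x640x3 uint8, red, green, blue), "vertical_fov" (degrees; the focal length in pixels is half the picture's height over the tangent of half this angle, whatever the lens; pixels are square), "cx", "cy" (the principal point, pixels), "dist_coeffs" ([k1, k2, p1, p2, k3] as OpenCV has them; the pictures are not rectified), "world_from_camera" (4x4, takes a point from camera to world coordinates). Camera axes: x right, y down, z forward; pixel columns grow to the right and rows downward; lengths in m; the calibration is good to about 2 mm. A picture is of the moment at which its call begins. There is no depth.
- bot.hand_in(): hands the job in; it is judged then, once.
The state is a dict: "t": time; "q": joint angles; "joint_vel": joint speeds; "joint_torque": joint torques, N m; "eef_pos": TCP position; "tool_rot": TCP orientation; "contact_force": force on the tool from outside, world axes, zero at the start; "torque": the same for the moment, N m; "gripper_width": opening from 0.0 (shut) to 1.0 (fully open); "grasp_force": force on a finger pad.
Only numpy, scipy, OpenCV 4.12 (cv2) and the standard library are available. Lean on these libraries where they do the work, as an engineer would, in place of code of your own. Each camera call takes 0.05 s, during which the arm holds its last target. There are 200 camera calls.

## Working session

There is one attempt and no reset: what is moved stays moved. The work goes in short steps, Python scripts to look and compute and a tool call to move; the robot and the scene stay as the last step left them, time stands still between calls to the robot, and variables do not carry over. Pictures are saved under pics/ and viewed, at most 10 in all, crops included, and the job is handed in when it is done.

Besides the shell and the picture viewer there is one more tool, called after ">>>" by a JSON object that holds its "fn" and its "kwargs". jog_arm: Moves the arm, as the interface text tells. Its arguments: {"type":"object","properties":{"rows":{"type":"array","items":{"type":"object","properties":{"fingers":{"type":"number"},"x":{"type":"number"},"y":{"type":"number"},"z":{"type":"number"},"ax":{"type":"number"},"ay":{"type":"number"},"az":{"type":"number"}}}},"force":{"type":"number"}},"required":["rows"]}

```bash
mkdir -p pics; cat > h.py <<'E'
import numpy as np, cv2
from station import bot
def cam(n,save=None):
    c=bot.read_camera(n); 
    if save: cv2.imwrite('pics/'+save,c['pixels'][:,:,::-1])
    return c
def ray(c,uv):
    h=c['pixels'].shape[0]; f=h/2/np.tan(np.radians(c['vertical_fov'])/2)
    K=np.array([[f,0,c['cx']],[0,f,c['cy']],[0,0,1.]])
    p=cv2.undistortPoints(np.array(uv,float).reshape(-1,1,2),K,np.array(c['dist_coeffs'],float)).reshape(-1,2)
    T=np.array(c['world_from_camera']); d=np.c_[p,np.ones(len(p))]@T[:3,:3].T
    return T[:3,3],d
def onz(c,uv,z):
    o,d=ray(c,uv); return o+d*((z-o[2])/d[:,2])[:,None]
E
python3 - <<'E'
from h import *
ims=[]
for n in('scene','top'):
    c=cam(n); ims.append(c['pixels']); print(n,np.round(c['world_from_camera'],3).tolist(),c['vertical_fov'])
    cv2.imwrite(f'pics/{n}0.png',c['pixels'][:,:,::-1])
o=bot.get_obs(); print({k:np.round(v,3).tolist() for k,v in o.items()})
E
```

```text
scene [[-0.484, -0.645, 0.592, -0.328], [-0.875, 0.341, -0.344, 0.491], [0.02, -0.684, -0.729, 1.14], [0.0, 0.0, 0.0, 1.0]] 48.969489956089376
top [[-0.019, -0.978, 0.209, 0.239], [-1.0, 0.018, -0.005, 0.025], [0.001, -0.209, -0.978, 1.313], [0.0, 0.0, 0.0, 1.0]] 45.778235545737274
{'t': 0.1, 'q': [1.118, 0.478, 0.022, 1.556, -0.011, 1.109, -0.083], 'joint_vel': [-0.002, -0.002, 0.001, -0.001, 0.0, 0.001, 0.001], 'joint_torque': [0.005, -59.776, 1.614, -28.195, 0.013, 0.005, 0.0], 'eef_pos': [0.228, -0.635, 0.23], 'tool_rot': [-0.001, 0.985, 0.172, -0.0], 'contact_force': [0.198, 0.697, -0.267], 'torque': [-0.005, -0.031, -0.014], 'grasp_force': 0.0, 'gripper_width': 1.003}
```

View pics/scene0.png

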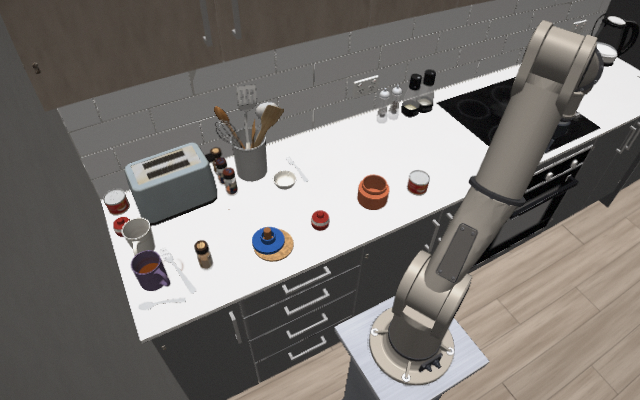

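View pics/top0.png

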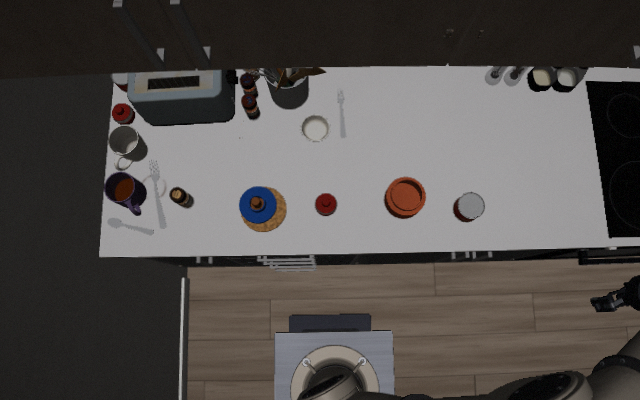

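The scene view shows the lids at (268,237), timer (320,219), caddy (373,190), tin (419,182) and jar (203,253). In the top view they are at (257,203), (326,204), (405,197), (469,206) and (181,197).

```bash
cat >> h.py <<'E'
def blob(m,near=None):
    cs,_=cv2.findContours(m.astype(np.uint8),cv2.RETR_EXTERNAL,cv2.CHAIN_APPROX_NONE)
    cs=[c for c in cs if cv2.contourArea(c)>40]
    if near is not None:
        cs=[min(cs,key=lambda c:np.linalg.norm(c.reshape(-1,2).mean(0)-near))]
    return max(cs,key=cv2.contourArea).reshape(-1,2)
def circ(p):  # LSQ circle through xy points
    A=np.c_[2*p[:,:2],np.ones(len(p))]; s=np.linalg.lstsq(A,(p[:,:2]**2).sum(1),rcond=None)[0]
    return s[0],s[1],np.sqrt(s[2]+s[0]**2+s[1]**2)
def hsv(c): return cv2.cvtColor(c['pixels'],cv2.COLOR_RGB2HSV)
def blue(c):
    H=hsv(c); return (H[...,0]>95)&(H[...,0]<130)&(H[...,1]>120)&(H[...,2]>40)
def toolxy(w):  # world vec -> tool mm
    from scipy.spatial.transform import Rotation as R
    o=bot.get_obs(); q=np.array(o['tool_rot']); r=R.from_quat(q[[1,2,3,0]])
    return r.inv().apply(w)*1000, r.as_matrix(), np.array(o['eef_pos'])
E
python3 - <<'E'
from h import *
for n in('scene','top'):
    c=cam(n); H=hsv(c)
    b=cv2.convexHull(blob(blue(c))).reshape(-1,2)
    print(n,'lid hull',[np.round(circ(onz(c,b,z)),4) for z in(.03,.02)])
    m=((H[...,0]<12))&(H[...,1]>120)&(H[...,2]>60)
    for nm,pt,z in(('caddy',[(373,190),(405,197)],.085),('timer',[(320,219),(326,204)],.03)):
        p=blob(m,np.array(pt[n=='top'])); print(nm,p.min(0),p.max(0),np.round(circ(onz(c,p,z)),4))
    for nm,uv,z in(('knobtop',[(268,231),(257,202)],.078),('caddymouth',[(373,184),(405,194)],.085),('tin',[(419,177),(470,206)],.058),('jar',[(202,243),(177,191)],.105)):
        print(nm,np.round(onz(c,[uv[n=='top']],z),3))
    cr=c['pixels'][150:270,230:430] if n=='scene' else c['pixels'][170:240,220:440]
    cv2.imwrite(f'pics/{n}1.png',cv2.resize(cr,None,fx=3.6,fy=3.6,interpolation=cv2.INTER_CUBIC)[:,:,::-1])
t,M,p=toolxy([1,0,0]); print(M.round(3),p)
E
```

```text
scene lid hull [array([0.4956, 0.2058, 0.052 ]), array([0.503 , 0.2033, 0.0525])]
caddy [358 175] [388 209] [ 0.4765 -0.1741  0.066 ]
timer [312 211] [327 222] [0.5044 0.0125 0.0249]
knobtop [[0.491 0.204 0.078]]
caddymouth [[ 0.506 -0.195  0.085]]
tin [[ 0.48  -0.38   0.058]]
jar [[0.52  0.403 0.105]]
top lid hull [array([0.495 , 0.203 , 0.0507]), array([0.4969, 0.2044, 0.0511])]
caddy [386 177] [425 215] [ 0.4996 -0.1982  0.0511]
timer [316 194] [335 212] [0.4954 0.0144 0.0265]
knobtop [[0.492 0.197 0.078]]
caddymouth [[ 0.505 -0.197  0.085]]
tin [[ 0.474 -0.379  0.058]]
jar [[0.52  0.406 0.105]]
[[ 0.941  0.338 -0.   ]
 [ 0.338 -0.941  0.001]
 [-0.    -0.001 -1.   ]] [ 0.22803156 -0.63492469  0.23070195]
```

View pics/top1.png

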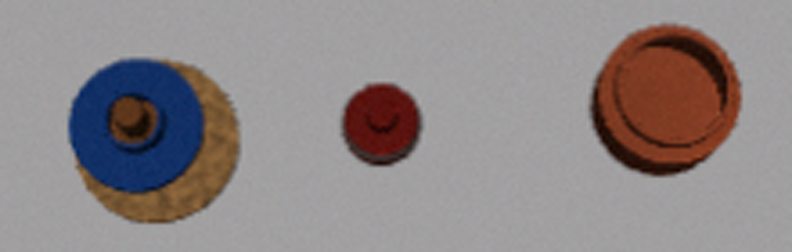

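The top crop shows the nested lids off-centre on the mat at left, the timer in the middle and the open caddy at right. The way there is clear, so I'll fly toward the caddy first, then the lids.

>>> {"fn": "jog_arm", "kwargs": {"rows": [{"x":20,"y":-17,"z":-10,"fingers":85},{"x":34,"y":-28,"z":-10},{"x":36,"y":-30,"z":-10},{"x":36,"y":-30},{"x":36,"y":-30},{"x":36,"y":-30},{"x":36,"y":-30},{"x":36,"y":-30}]}}

```text
invalid input
```

>>> {"fn": "jog_arm", "kwargs": {"rows": [{"x":36,"y":-30},{"x":36,"y":-30},{"x":26,"y":-22},{"x":14,"y":-12},{"x":0},{"x":0},{"x":0},{"x":0}]}}

```text
invalid input
```

```bash
python3 - <<'E'
from h import *
c=cam('wrist','w0.png'); t,M,p=toolxy(np.array([.506,-.196,.26])-np.array(bot.get_obs()['eef_pos'])); print(t,M.round(3),p,bot.get_obs()['t'],bot.get_obs()['q'])
print(np.round(c['world_from_camera'],3))
E
```

```text
[ 409.95835848 -319.30168908  -28.9084516 ] [[ 0.941  0.338 -0.   ]
 [ 0.338 -0.941  0.001]
 [-0.    -0.001 -1.   ]] [ 0.22807551 -0.63504831  0.23085075] 0.25 [ 1.11791092  0.47740224  0.02236012  1.55584103 -0.01151031  1.10928117
 -0.08311968]
[[ 0.339 -0.906 -0.256  0.292]
 [-0.941 -0.327 -0.089 -0.612]
 [-0.003  0.271 -0.963  0.372]
 [ 0.     0.     0.     1.   ]]
```

View pics/w0.png

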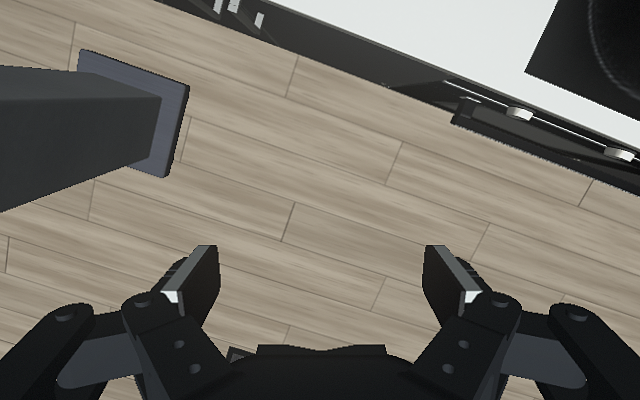

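The wrist picture shows the floor, with the open fingers at (195,280) and (450,280). The arm hasn't moved because both calls were refused as "invalid input". I'll retry with full rows.

>>> {"fn": "jog_arm", "kwargs": {"rows": [{"x":20,"y":-17,"z":-10,"ax":0,"ay":0,"az":0,"fingers":85},{"x":34,"y":-28,"z":-10,"ax":0,"ay":0,"az":0,"fingers":85},{"x":36,"y":-30,"z":-10,"ax":0,"ay":0,"az":0,"fingers":85},{"x":36,"y":-30,"z":0,"ax":0,"ay":0,"az":0,"fingers":85},{"x":36,"y":-30,"z":0,"ax":0,"ay":0,"az":0,"fingers":85},{"x":36,"y":-30,"z":0,"ax":0,"ay":0,"az":0,"fingers":85},{"x":36,"y":-30,"z":0,"ax":0,"ay":0,"az":0,"fingers":85},{"x":36,"y":-30,"z":0,"ax":0,"ay":0,"az":0,"fingers":85}]}}

```text
t: 1.05
eef_pos: [0.4068, -0.3305, 0.2615]
tool_rot: [0.0, 0.985, 0.171, 0.0]
contact_force: [1.4, 0.3, 0.6]
gripper_width: 0.998
grasp_force: 0.0
```

>>> {"fn": "jog_arm", "kwargs": {"rows": [{"x":34,"y":-23,"z":0,"ax":0,"ay":0,"az":0,"fingers":85},{"x":34,"y":-23,"z":0,"ax":0,"ay":0,"az":0,"fingers":85},{"x":32,"y":-22,"z":0,"ax":0,"ay":0,"az":0,"fingers":85},{"x":20,"y":-15,"z":0,"ax":0,"ay":0,"az":0,"fingers":85},{"x":10,"y":-8,"z":0,"ax":0,"ay":0,"az":0,"fingers":85},{"x":4,"y":-2,"z":0,"ax":0,"ay":0,"az":0,"fingers":85},{"x":0,"y":0,"z":0,"ax":0,"ay":0,"az":0,"fingers":85},{"x":0,"y":0,"z":0,"ax":0,"ay":0,"az":0,"fingers":85}]}}

```text
t: 1.85
eef_pos: [0.5001, -0.2012, 0.2612]
tool_rot: [0.0, 0.985, 0.17, -0.0]
contact_force: [-0.7, 0.4, 0.0]
gripper_width: 0.996
grasp_force: 0.0
```

```bash
python3 - <<'E'
from h import *
c=cam('wrist','w1.png'); t,M,p=toolxy(np.array([.495,.203,.26])-np.array(bot.get_obs()['eef_pos'])); print(t,M.round(3),p,bot.get_obs()['t'],bot.get_obs()['q'])
E
```

```text
[ 130.82981413 -382.45831941    1.00314964] [[ 0.942  0.335 -0.   ]
 [ 0.335 -0.942 -0.001]
 [-0.001  0.    -1.   ]] [ 0.5000239  -0.2011844   0.26124207] 1.9 [ 0.46674151  0.23774723 -0.23654114  1.83328211  0.06346624  1.07810499
 -1.02222035]
```

View pics/w1.png

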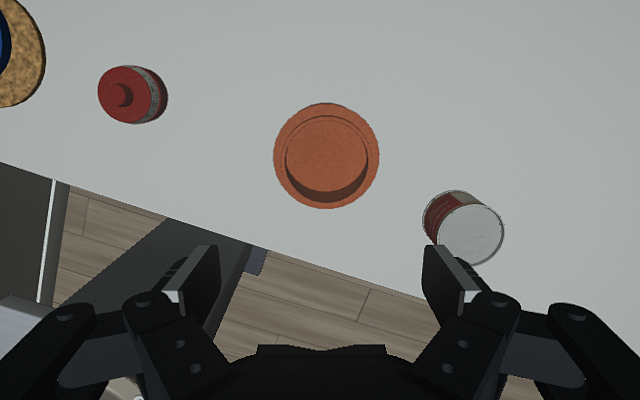

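The wrist view shows the caddy centred at (326,157), the timer at (130,95) and the tin at (465,228). I'll find the mouth edge with radial gradients on the rim plane.

```bash
cat >> h.py <<'E'
def proj(c,P):
    T=np.linalg.inv(np.array(c['world_from_camera'])); h=c['pixels'].shape[0]; f=h/2/np.tan(np.radians(c['vertical_fov'])/2)
    K=np.array([[f,0,c['cx']],[0,f,c['cy']],[0,0,1.]])
    return cv2.projectPoints(np.array(P,float).reshape(-1,3),cv2.Rodrigues(T[:3,:3])[0],T[:3,3],K,np.array(c['dist_coeffs'],float))[0].reshape(-1,2)
def ring(c,xy,z,r0,r1,n=72,img=None):
    """strongest radial edge per direction about xy on plane z -> robust circle"""
    g=cv2.GaussianBlur(c['pixels'] if img is None else img,(3,3),0).astype(np.float32)
    rs=np.arange(r0,r1,.0004); pts=[]
    for a in np.linspace(0,2*np.pi,n,endpoint=False):
        P=np.c_[xy[0]+rs*np.cos(a),xy[1]+rs*np.sin(a),np.full(len(rs),z)]
        uv=proj(c,P).astype(np.float32)
        v=cv2.remap(g,uv[None,:,0],uv[None,:,1],cv2.INTER_LINEAR)[0].reshape(len(rs),-1)
        k=np.abs(v[4:]-v[:-4]).sum(1); i=k.argmax()+2
        if k.max()>12: pts.append(P[i])
    p=np.array(pts)
    for _ in range(6):
        x=circ(p); e=np.abs(np.hypot(p[:,0]-x[0],p[:,1]-x[1])-x[2]); p=p[e<=max(.0012,np.percentile(e,85))]
    return np.round(x,4),len(p)
E
python3 - <<'E'
from h import *
for n in('wrist','top'):
    c=cam(n); xy=(.506,-.196)
    for r in((.034,.0425),(.041,.048),(.036,.047)):
        print(n,r,ring(c,xy,.085,*r))
    H=hsv(c); m=((H[...,0]<12))&(H[...,1]>100)&(H[...,2]>50)
    if n=='wrist':
        p=blob(m,np.array((326,157))); print(p.min(0),p.max(0),[np.round(circ(onz(c,p,z)),4) for z in(.035,.045,.06)])
        cr=c['pixels'][90:220,260:390]; cv2.imwrite('pics/w1c.png',cv2.resize(cv2.normalize(cr,None,0,255,cv2.NORM_MINMAX),None,fx=4.5,fy=4.5,interpolation=cv2.INTER_CUBIC)[:,:,::-1])
E
```

```text
wrist (0.034, 0.0425) (array([ 0.5058, -0.196 ,  0.0413]), 32)
wrist (0.041, 0.048) (array([ 0.5067, -0.1973,  0.0445]), 42)
wrist (0.036, 0.047) (array([ 0.5068, -0.1971,  0.0444]), 42)
[274 104] [378 208] [array([ 0.503 , -0.2047,  0.0568]), array([ 0.5047, -0.2039,  0.0553]), array([ 0.5072, -0.2028,  0.0529])]
top (0.034, 0.0425) (array([ 0.5062, -0.1964,  0.041 ]), 28)
top (0.041, 0.048) (array([ 0.5069, -0.1955,  0.0462]), 34)
top (0.036, 0.047) (array([ 0.5084, -0.1969,  0.044 ]), 22)
```

View pics/w1c.png

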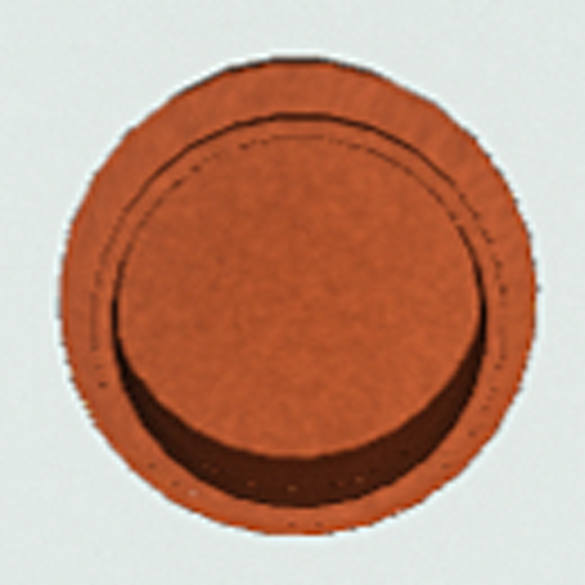

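The crop shows the mouth's inner edge spanning crop x 113–487 and y 135–507.

```bash
python3 - <<'E'
from h import *
c=cam('wrist')
p=np.array([(113,315),(487,315),(300,135),(300,507),(143,410),(455,413),(205,160),(395,160)],float)
p=(p+.5)/4.5-.5+[260,90]
q=onz(c,p,.085); x=circ(q); print(np.round(x,4), np.round((np.hypot(*(q[:,:2]-x[:2]).T)-x[2])*1e3,1), np.round(circ(q[:4]),4))
E
```

```text
[ 0.5085 -0.2022  0.0389] [ 0.2  0.2  0.   1.1 -0.9 -0.8  0.2  0.1] [ 0.508  -0.2024  0.0393]
```

>>> {"fn": "jog_arm", "kwargs": {"rows": [{"x":6,"y":-20,"z":0,"ax":0,"ay":0,"az":0,"fingers":85},{"x":12,"y":-36,"z":0,"ax":0,"ay":0,"az":0,"fingers":85},{"x":15,"y":-44,"z":0,"ax":0,"ay":0,"az":0,"fingers":85},{"x":15,"y":-44,"z":0,"ax":0,"ay":0,"az":0,"fingers":85},{"x":15,"y":-44,"z":0,"ax":0,"ay":0,"az":0,"fingers":85},{"x":15,"y":-44,"z":0,"ax":0,"ay":0,"az":0,"fingers":85},{"x":15,"y":-44,"z":0,"ax":0,"ay":0,"az":0,"fingers":85},{"x":15,"y":-44,"z":0,"ax":0,"ay":0,"az":0,"fingers":85}]}}

```text
t: 2.85
eef_pos: [0.4943, 0.1394, 0.2616]
tool_rot: [0.0, 0.985, 0.171, 0.0]
contact_force: [1.4, 0.1, 0.6]
gripper_width: 0.991
grasp_force: 0.0
```

>>> {"fn": "jog_arm", "kwargs": {"rows": [{"x":12,"y":-36,"z":0,"ax":0,"ay":0,"az":0,"fingers":85},{"x":8,"y":-18,"z":0,"ax":0,"ay":0,"az":0,"fingers":85},{"x":3,"y":-8,"z":0,"ax":0,"ay":0,"az":0,"fingers":85},{"x":0,"y":0,"z":0,"ax":0,"ay":0,"az":0,"fingers":85},{"x":0,"y":0,"z":0,"ax":0,"ay":0,"az":0,"fingers":85},{"x":0,"y":0,"z":0,"ax":0,"ay":0,"az":0,"fingers":85},{"x":0,"y":0,"z":0,"ax":0,"ay":0,"az":0,"fingers":85},{"x":0,"y":0,"z":0,"ax":0,"ay":0,"az":0,"fingers":85}]}}

```text
t: 3.65
eef_pos: [0.4953, 0.2035, 0.2614]
tool_rot: [0.0, 0.985, 0.171, 0.0]
contact_force: [-0.8, 0.8, -0.7]
gripper_width: 0.992
grasp_force: 0.0
```

```bash
python3 - <<'E'
from h import *
c=cam('wrist','w2.png')
b=cv2.convexHull(blob(blue(c))).reshape(-1,2)
print([np.round(circ(onz(c,b,z)),4) for z in(.03,.025)], b.min(0),b.max(0))
print('collar',ring(c,(.494,.203),.052,.02,.027),'cover',ring(c,(.495,.203),.03,.047,.057),'knob',ring(c,(.494,.203),.078,.008,.016))
t,M,p=toolxy([1,0,0]); print(M.round(3),p,bot.get_obs()['q'])
E
```

```text
[array([0.4979, 0.2038, 0.051 ]), array([0.4971, 0.2035, 0.0516])] [276 109] [368 201]
collar (array([0.4966, 0.2034, 0.0204]), 31) cover (array([0.4979, 0.2039, 0.0516]), 60) knob (array([0.4965, 0.2045, 0.0121]), 51)
[[ 0.941  0.337  0.   ]
 [ 0.337 -0.941 -0.   ]
 [ 0.     0.    -1.   ]] [0.49523709 0.20368192 0.26135174] [-0.0866643   0.2591274  -0.4983632   1.82687756  0.13888565  1.0898926
 -1.86248262]
```

View pics/w2.png

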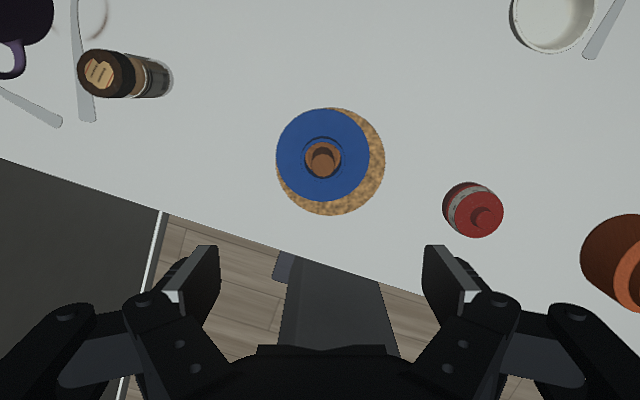

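The wrist view shows the lids centred at (322,155) with the knob at (323,158); the jar and timer are well clear of the fingers. Time to descend onto the knob.

>>> {"fn": "jog_arm", "kwargs": {"rows": [{"x":2,"y":0,"z":15,"ax":0,"ay":0,"az":0,"fingers":50},{"x":0,"y":0,"z":30,"ax":0,"ay":0,"az":0,"fingers":50},{"x":0,"y":0,"z":40,"ax":0,"ay":0,"az":0,"fingers":50},{"x":0,"y":0,"z":30,"ax":0,"ay":0,"az":0,"fingers":50},{"x":0,"y":0,"z":20,"ax":0,"ay":0,"az":0,"fingers":50},{"x":0,"y":0,"z":5,"ax":0,"ay":0,"az":0,"fingers":50},{"x":0,"y":0,"z":0,"ax":0,"ay":0,"az":0,"fingers":50},{"x":0,"y":0,"z":0,"ax":0,"ay":0,"az":0,"fingers":50}]}}

```text
t: 4.5
eef_pos: [0.4976, 0.2055, 0.122]
tool_rot: [-0.0, 0.985, 0.172, 0.001]
contact_force: [-0.6, -0.7, -0.1]
gripper_width: 0.587
grasp_force: 0.0
```

```bash
python3 - <<'E'
from h import *
c=cam('wrist','w3.png')
b=cv2.convexHull(blob(blue(c))).reshape(-1,2)
print('cover',np.round(circ(onz(c,b,.03)),4),'knob',ring(c,(.4965,.2045),.078,.008,.016),bot.get_obs()['eef_pos'],bot.get_obs()['gripper_width'])
E
```

```text
cover [0.4983 0.2037 0.0512] knob (array([0.4985, 0.2037, 0.0111]), 67) [0.49775894 0.2054919  0.12238277] 0.5801891587813893
```

View pics/w3.png

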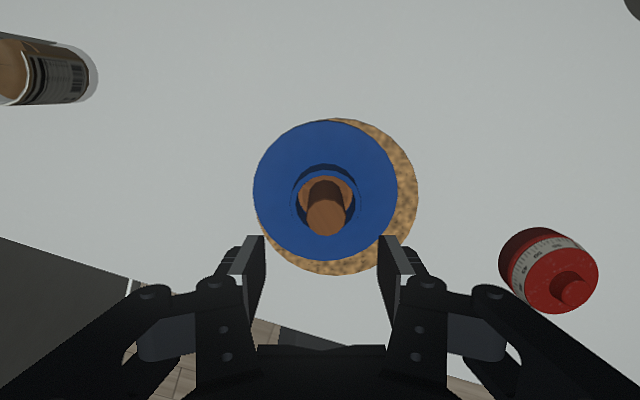

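The knob at (326,215) lies centred between the finger tips, with a 2 mm offset in tool y.

>>> {"fn": "jog_arm", "kwargs": {"rows": [{"x":0,"y":2,"z":15,"ax":0,"ay":0,"az":0,"fingers":50},{"x":0,"y":0,"z":20,"ax":0,"ay":0,"az":0,"fingers":50},{"x":0,"y":0,"z":18,"ax":0,"ay":0,"az":0,"fingers":50},{"x":0,"y":0,"z":10,"ax":0,"ay":0,"az":0,"fingers":50},{"x":0,"y":0,"z":4,"ax":0,"ay":0,"az":0,"fingers":50},{"x":0,"y":0,"z":0,"ax":0,"ay":0,"az":0,"fingers":50},{"x":0,"y":0,"z":0,"ax":0,"ay":0,"az":0,"fingers":40},{"x":0,"y":0,"z":0,"ax":0,"ay":0,"az":0,"fingers":34}]}}

```text
t: 5.35
eef_pos: [0.4982, 0.2034, 0.0551]
tool_rot: [-0.0, 0.985, 0.172, 0.001]
contact_force: [-0.8, -0.4, 1.1]
gripper_width: 0.399
grasp_force: 0.0
```

>>> {"fn": "jog_arm", "kwargs": {"rows": [{"x":0,"y":0,"z":0,"ax":0,"ay":0,"az":0,"fingers":28},{"x":0,"y":0,"z":0,"ax":0,"ay":0,"az":0,"fingers":25},{"x":0,"y":0,"z":0,"ax":0,"ay":0,"az":0,"fingers":20},{"x":0,"y":0,"z":0,"ax":0,"ay":0,"az":0,"fingers":10},{"x":0,"y":0,"z":0,"ax":0,"ay":0,"az":0,"fingers":10},{"x":0,"y":0,"z":0,"ax":0,"ay":0,"az":0,"fingers":10},{"x":0,"y":0,"z":0,"ax":0,"ay":0,"az":0,"fingers":10},{"x":0,"y":0,"z":0,"ax":0,"ay":0,"az":0,"fingers":10}], "force": 50}}

```text
t: 6.15
eef_pos: [0.498, 0.203, 0.0548]
tool_rot: [0.0, 0.985, 0.171, 0.0]
contact_force: [-1.8, -1.4, 6.7]
gripper_width: 0.259
grasp_force: 49.0
```

>>> {"fn": "jog_arm", "kwargs": {"rows": [{"x":0,"y":0,"z":-3,"ax":0,"ay":0,"az":0,"fingers":10},{"x":0,"y":0,"z":-7,"ax":0,"ay":0,"az":0,"fingers":10},{"x":0,"y":0,"z":-15,"ax":0,"ay":0,"az":0,"fingers":10},{"x":0,"y":0,"z":-25,"ax":0,"ay":0,"az":0,"fingers":10},{"x":0,"y":0,"z":-30,"ax":0,"ay":0,"az":0,"fingers":10},{"x":0,"y":0,"z":-20,"ax":0,"ay":0,"az":0,"fingers":10},{"x":0,"y":0,"z":-10,"ax":0,"ay":0,"az":0,"fingers":10},{"x":0,"y":0,"z":0,"ax":0,"ay":0,"az":0,"fingers":10}]}}

```text
t: 6.95
eef_pos: [0.4985, 0.2035, 0.1661]
tool_rot: [-0.0, 0.985, 0.171, 0.002]
contact_force: [0.6, -0.4, -3.1]
gripper_width: 0.258
grasp_force: 49.2
```

```bash
python3 - <<'E'
from h import *
c=cam('wrist'); s=cam('scene')
cv2.imwrite('pics/w4.png',np.vstack([c['pixels'][:,:,::-1][:400,80:560],cv2.resize(s['pixels'][180:280,200:440],(480,200))[:,:,::-1]]))
print(bot.get_obs()['eef_pos'],bot.get_obs()['contact_force'],bot.get_obs()['gripper_width'])
E
```

```text
[0.4971762  0.2027657  0.16380177] [ 0.11181639 -0.92744332 -2.37355674] 0.2585440459135661
```

View pics/w4.png

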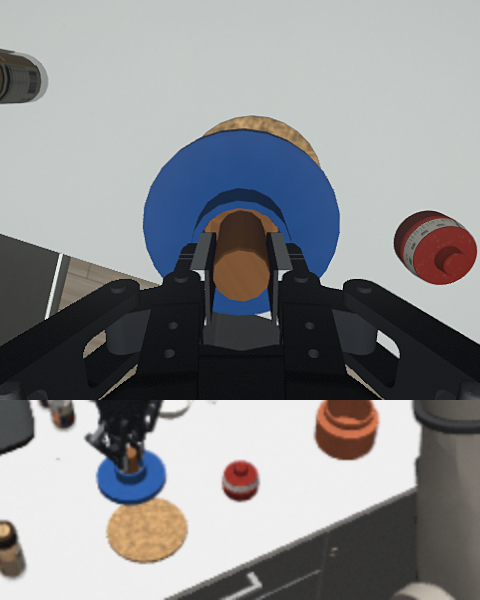

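Both lids are lifted and held level: blue cover at (242,210), knob between the pads at (240,255), and the mat empty below. Carrying them to the caddy.

>>> {"fn": "jog_arm", "kwargs": {"rows": [{"x":-3,"y":10,"z":0,"ax":0,"ay":0,"az":0,"fingers":10},{"x":-6,"y":18,"z":0,"ax":0,"ay":0,"az":0,"fingers":10},{"x":-9,"y":27,"z":0,"ax":0,"ay":0,"az":0,"fingers":10},{"x":-11,"y":33,"z":0,"ax":0,"ay":0,"az":0,"fingers":10},{"x":-12,"y":35,"z":0,"ax":0,"ay":0,"az":0,"fingers":10},{"x":-12,"y":35,"z":0,"ax":0,"ay":0,"az":0,"fingers":10},{"x":-12,"y":35,"z":0,"ax":0,"ay":0,"az":0,"fingers":10},{"x":-12,"y":35,"z":0,"ax":0,"ay":0,"az":0,"fingers":10}]}}

```text
t: 7.85
eef_pos: [0.501, -0.0399, 0.1632]
tool_rot: [-0.0, 0.985, 0.171, -0.001]
contact_force: [0.2, 0.5, -2.1]
gripper_width: 0.261
grasp_force: 49.2
```

>>> {"fn": "jog_arm", "kwargs": {"rows": [{"x":-12,"y":35,"z":0,"ax":0,"ay":0,"az":0,"fingers":10},{"x":-12,"y":35,"z":0,"ax":0,"ay":0,"az":0,"fingers":10},{"x":-10,"y":33,"z":0,"ax":0,"ay":0,"az":0,"fingers":10},{"x":-8,"y":25,"z":0,"ax":0,"ay":0,"az":0,"fingers":10},{"x":-5,"y":17,"z":0,"ax":0,"ay":0,"az":0,"fingers":10},{"x":-3,"y":9,"z":0,"ax":0,"ay":0,"az":0,"fingers":10},{"x":-1,"y":3,"z":0,"ax":0,"ay":0,"az":0,"fingers":10},{"x":0,"y":0,"z":0,"ax":0,"ay":0,"az":0,"fingers":10}]}}

```text
t: 8.65
eef_pos: [0.5069, -0.2021, 0.1638]
tool_rot: [-0.0, 0.985, 0.172, -0.0]
contact_force: [-0.6, -1.3, -2.3]
gripper_width: 0.258
grasp_force: 49.3
```

```bash
python3 - <<'E'
from h import *
c=cam('wrist'); 
b=cv2.convexHull(blob(blue(c))).reshape(-1,2); P=onz(c,b,.03+.109)
o=bot.get_obs(); x=np.array(o['eef_pos']); q=P[:,:2]-x[:2]; k=q@[.941,.337]>-.005
print('cover wrist',np.round(circ(P[k]),4))
s=cam('top'); b=cv2.convexHull(blob(blue(s))).reshape(-1,2); print('cover top',np.round(circ(onz(s,b,.139)),4))
print(x,o['contact_force'],o['t'],toolxy(np.array([.508,-.2025,0])-x)[0])
cv2.imwrite('pics/w5.png',np.hstack([c['pixels'][:,100:540,::-1],cv2.resize(s['pixels'][150:260,340:440],None,fx=3.6,fy=3.6)[:400,:,::-1][:396].repeat(1,0) if 0 else cv2.resize(s['pixels'][150:260,355:455],(360,400))[:,:,::-1]]))
E
```

```text
cover wrist [ 0.5078 -0.2008  0.0507]
cover top [ 0.5028 -0.1971  0.0492]
[ 0.50712854 -0.20143651  0.16398739] [-0.20268377  0.85708836 -1.43620084] 8.7 [  0.48077375   1.42214212 163.98628274]
```

View pics/w5.png

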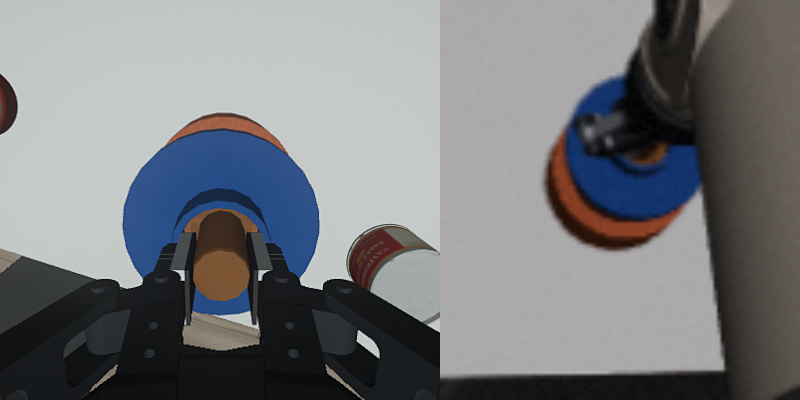

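The lids hang over the caddy: cover at (220,215), caddy edge visible behind it at (225,125). Before lowering, I'll cross-check the mouth y with the first fixed-camera pictures.

```bash
python3 - <<'E'
from h import *
for n in('top','scene'):
    c=dict(cam(n)); c['pixels']=cv2.imread(f'pics/{n}0.png')[:,:,::-1].copy(); H=hsv(c)
    m=((H[...,0]<14))&(H[...,1]>110)&(H[...,2]>30)
    p=cv2.convexHull(blob(m,np.array((405,197) if n=='top' else (373,190)))).reshape(-1,2)
    if n=='top': print([np.round(circ(onz(c,p,z)),4) for z in(.035,.045,.055)])
    for xy in((.508,-.202),(.506,-.197)): print(n,[ring(c,xy,.085,*r) for r in((.034,.045),(.036,.043))])
    b=cv2.convexHull(blob(blue(c))).reshape(-1,2); print('lid',circ(onz(c,b,.03)))
    # dark inner wall region
    a=onz(c,p,.085); print('extent y at .085',a[:,1].min(),a[:,1].max())
E
```

```text
[array([ 0.5068, -0.2047,  0.0569]), array([ 0.5047, -0.2029,  0.0564]), array([ 0.5026, -0.2011,  0.056 ])]
top [(array([ 0.5083, -0.2024,  0.0436]), 42), (array([ 0.5081, -0.2014,  0.0416]), 38)]
top [(array([ 0.5079, -0.1969,  0.0425]), 38), (array([ 0.5067, -0.1977,  0.041 ]), 27)]
lid (np.float64(0.49486770003526226), np.float64(0.2030284629318982), np.float64(0.05070235408721946))
extent y at .085 -0.2506405465195457 -0.142604099095194
scene [(array([ 0.509 , -0.2014,  0.041 ]), 42), (array([ 0.5095, -0.2016,  0.0405]), 40)]
scene [(array([ 0.5083, -0.1994,  0.0408]), 37), (array([ 0.508 , -0.1985,  0.0398]), 50)]
lid (np.float64(0.49575504150518407), np.float64(0.20587284489262192), np.float64(0.05191454271035126))
extent y at .085 -0.24015333561955404 -0.10774916597389111
```

All three views agree on about (0.5085, -0.202). Lowering to just above the rim.

>>> {"fn": "jog_arm", "kwargs": {"rows": [{"x":1,"y":1,"z":2,"ax":0,"ay":0,"az":0,"fingers":10},{"x":0,"y":0,"z":6,"ax":0,"ay":0,"az":0,"fingers":10},{"x":0,"y":0,"z":8,"ax":0,"ay":0,"az":0,"fingers":10},{"x":0,"y":0,"z":6,"ax":0,"ay":0,"az":0,"fingers":10},{"x":0,"y":0,"z":4,"ax":0,"ay":0,"az":0,"fingers":10},{"x":0,"y":0,"z":2,"ax":0,"ay":0,"az":0,"fingers":10},{"x":0,"y":0,"z":0,"ax":0,"ay":0,"az":0,"fingers":10},{"x":0,"y":0,"z":0,"ax":0,"ay":0,"az":0,"fingers":10}]}}

```text
t: 9.65
eef_pos: [0.5087, -0.2031, 0.1364]
tool_rot: [0.0, 0.985, 0.172, 0.0]
contact_force: [0.4, 0.2, -2.5]
gripper_width: 0.259
grasp_force: 49.2
```

>>> {"fn": "jog_arm", "kwargs": {"rows": [{"x":0,"y":0,"z":1,"ax":0,"ay":0,"az":0,"fingers":10},{"x":0,"y":0,"z":1,"ax":0,"ay":0,"az":0,"fingers":10},{"x":0,"y":0,"z":1,"ax":0,"ay":0,"az":0,"fingers":10},{"x":0,"y":0,"z":1,"ax":0,"ay":0,"az":0,"fingers":10},{"x":0,"y":0,"z":1,"ax":0,"ay":0,"az":0,"fingers":10},{"x":0,"y":0,"z":1,"ax":0,"ay":0,"az":0,"fingers":10},{"x":0,"y":0,"z":0,"ax":0,"ay":0,"az":0,"fingers":10},{"x":0,"y":0,"z":0,"ax":0,"ay":0,"az":0,"fingers":10}]}}

```text
t: 10.45
eef_pos: [0.5086, -0.2031, 0.1303]
tool_rot: [-0.0, 0.985, 0.172, 0.0]
contact_force: [0.2, 0.1, -2.6]
gripper_width: 0.261
grasp_force: 49.2
```

>>> {"fn": "jog_arm", "kwargs": {"rows": [{"x":0,"y":0,"z":1,"ax":0,"ay":0,"az":0,"fingers":10},{"x":0,"y":0,"z":1,"ax":0,"ay":0,"az":0,"fingers":10},{"x":0,"y":0,"z":1,"ax":0,"ay":0,"az":0,"fingers":10},{"x":0,"y":0,"z":1,"ax":0,"ay":0,"az":0,"fingers":10},{"x":0,"y":0,"z":1,"ax":0,"ay":0,"az":0,"fingers":10},{"x":0,"y":0,"z":1,"ax":0,"ay":0,"az":0,"fingers":10},{"x":0,"y":0,"z":0,"ax":0,"ay":0,"az":0,"fingers":10},{"x":0,"y":0,"z":0,"ax":0,"ay":0,"az":0,"fingers":10}]}}

```text
t: 11.25
eef_pos: [0.5086, -0.2031, 0.1243]
tool_rot: [-0.0, 0.985, 0.172, 0.0]
contact_force: [-0.4, -0.3, -2.8]
gripper_width: 0.26
grasp_force: 49.2
```

>>> {"fn": "jog_arm", "kwargs": {"rows": [{"x":0,"y":0,"z":1,"ax":0,"ay":0,"az":0,"fingers":10},{"x":0,"y":0,"z":1,"ax":0,"ay":0,"az":0,"fingers":10},{"x":0,"y":0,"z":1,"ax":0,"ay":0,"az":0,"fingers":10},{"x":0,"y":0,"z":0.5,"ax":0,"ay":0,"az":0,"fingers":10},{"x":0,"y":0,"z":0.5,"ax":0,"ay":0,"az":0,"fingers":10},{"x":0,"y":0,"z":0.5,"ax":0,"ay":0,"az":0,"fingers":10},{"x":0,"y":0,"z":0,"ax":0,"ay":0,"az":0,"fingers":10},{"x":0,"y":0,"z":0,"ax":0,"ay":0,"az":0,"fingers":10}]}}

```text
t: 12.05
eef_pos: [0.5086, -0.2031, 0.1198]
tool_rot: [0.0, 0.985, 0.172, 0.0]
contact_force: [0.5, -0.5, -1.8]
gripper_width: 0.262
grasp_force: 49.2
```

No side force so far, so this is going in cleanly. Last millimetres.

>>> {"fn": "jog_arm", "kwargs": {"rows": [{"x":0,"y":0,"z":0.5,"ax":0,"ay":0,"az":0,"fingers":10},{"x":0,"y":0,"z":0.5,"ax":0,"ay":0,"az":0,"fingers":10},{"x":0,"y":0,"z":0.3,"ax":0,"ay":0,"az":0,"fingers":10},{"x":0,"y":0,"z":0.3,"ax":0,"ay":0,"az":0,"fingers":10},{"x":0,"y":0,"z":0.3,"ax":0,"ay":0,"az":0,"fingers":10},{"x":0,"y":0,"z":0,"ax":0,"ay":0,"az":0,"fingers":10},{"x":0,"y":0,"z":0,"ax":0,"ay":0,"az":0,"fingers":10},{"x":0,"y":0,"z":0,"ax":0,"ay":0,"az":0,"fingers":10}]}}

```text
t: 12.85
eef_pos: [0.5086, -0.2031, 0.1179]
tool_rot: [0.0, 0.985, 0.172, 0.0]
contact_force: [0.6, 0.4, -1.3]
gripper_width: 0.259
grasp_force: 49.3
```

>>> {"fn": "jog_arm", "kwargs": {"rows": [{"x":0,"y":0,"z":0.4,"ax":0,"ay":0,"az":0,"fingers":10},{"x":0,"y":0,"z":0.4,"ax":0,"ay":0,"az":0,"fingers":10},{"x":0,"y":0,"z":0.2,"ax":0,"ay":0,"az":0,"fingers":10},{"x":0,"y":0,"z":0,"ax":0,"ay":0,"az":0,"fingers":10},{"x":0,"y":0,"z":0,"ax":0,"ay":0,"az":0,"fingers":10},{"x":0,"y":0,"z":0,"ax":0,"ay":0,"az":0,"fingers":10},{"x":0,"y":0,"z":0,"ax":0,"ay":0,"az":0,"fingers":10},{"x":0,"y":0,"z":0,"ax":0,"ay":0,"az":0,"fingers":10}]}}

```text
t: 13.65
eef_pos: [0.5086, -0.2031, 0.1178]
tool_rot: [0.0, 0.985, 0.171, 0.0]
contact_force: [-4.2, 0.0, 8.5]
gripper_width: 0.264
grasp_force: 50.3
```

Contact came exactly at the predicted height (0.1178 m), so the lid is seated. Release.

>>> {"fn": "jog_arm", "kwargs": {"rows": [{"x":0,"y":0,"z":-0.3,"ax":0,"ay":0,"az":0,"fingers":10},{"x":0,"y":0,"z":0,"ax":0,"ay":0,"az":0,"fingers":24},{"x":0,"y":0,"z":0,"ax":0,"ay":0,"az":0,"fingers":30},{"x":0,"y":0,"z":0,"ax":0,"ay":0,"az":0,"fingers":40},{"x":0,"y":0,"z":0,"ax":0,"ay":0,"az":0,"fingers":55},{"x":0,"y":0,"z":0,"ax":0,"ay":0,"az":0,"fingers":70},{"x":0,"y":0,"z":0,"ax":0,"ay":0,"az":0,"fingers":70},{"x":0,"y":0,"z":0,"ax":0,"ay":0,"az":0,"fingers":70}]}}

```text
t: 14.45
eef_pos: [0.5086, -0.203, 0.1172]
tool_rot: [-0.0, 0.985, 0.172, 0.0]
contact_force: [-0.4, 0.8, -0.3]
gripper_width: 0.821
grasp_force: 0.0
```

```bash
python3 - <<'E'
from h import *
c=cam('wrist'); o=bot.get_obs(); x=np.array(o['eef_pos'])
b=cv2.convexHull(blob(blue(c))).reshape(-1,2)
P=onz(c,b,.093); q=P[:,:2]-x[:2]; k=q@[.941,.337]>-.01
print('cover',np.round(circ(P[k]),4),np.round(circ(P),4),'knob',ring(c,x[:2],.141,.008,.016))
print('collar',ring(c,x[:2],.115,.0205,.027))
print(x,o['contact_force'],o['gripper_width'],o['t'])
E
```

```text
cover [ 0.5095 -0.2019  0.0509] [ 0.5091 -0.202   0.0511] knob (array([ 0.5095, -0.2022,  0.011 ]), 72)
collar (array([ 0.507 , -0.2024,  0.0245]), 37)
[ 0.5086022  -0.20307008  0.11719252] [-0.43158497  0.19925157  0.00836182] 0.8244902733760154 14.5
```

Knob and cover are concentric within about 1 mm and nothing moved on release. Now lower to the collar and grip it.

>>> {"fn": "jog_arm", "kwargs": {"rows": [{"x":0,"y":0,"z":3,"ax":0,"ay":0,"az":0,"fingers":70},{"x":0,"y":0,"z":6,"ax":0,"ay":0,"az":0,"fingers":65},{"x":0,"y":0,"z":6,"ax":0,"ay":0,"az":0,"fingers":60},{"x":0,"y":0,"z":4,"ax":0,"ay":0,"az":0,"fingers":57},{"x":0,"y":0,"z":2,"ax":0,"ay":0,"az":0,"fingers":54},{"x":0,"y":0,"z":2,"ax":0,"ay":0,"az":0,"fingers":54},{"x":0,"y":0,"z":0,"ax":0,"ay":0,"az":0,"fingers":54},{"x":0,"y":0,"z":0,"ax":0,"ay":0,"az":0,"fingers":54}]}}

```text
t: 15.3
eef_pos: [0.5087, -0.2031, 0.0943]
tool_rot: [0.0, 0.985, 0.172, 0.0]
contact_force: [0.1, -0.4, 0.5]
gripper_width: 0.632
grasp_force: 0.0
```

>>> {"fn": "jog_arm", "kwargs": {"rows": [{"x":0,"y":0,"z":0,"ax":0,"ay":0,"az":0,"fingers":52},{"x":0,"y":0,"z":0,"ax":0,"ay":0,"az":0,"fingers":50},{"x":0,"y":0,"z":0,"ax":0,"ay":0,"az":0,"fingers":49},{"x":0,"y":0,"z":0,"ax":0,"ay":0,"az":0,"fingers":48},{"x":0,"y":0,"z":0,"ax":0,"ay":0,"az":0,"fingers":47},{"x":0,"y":0,"z":0,"ax":0,"ay":0,"az":0,"fingers":44},{"x":0,"y":0,"z":0,"ax":0,"ay":0,"az":0,"fingers":40},{"x":0,"y":0,"z":0,"ax":0,"ay":0,"az":0,"fingers":35}], "force": 40}}

```text
t: 16.1
eef_pos: [0.5087, -0.2031, 0.0946]
tool_rot: [0.0, 0.985, 0.171, 0.0]
contact_force: [-1.0, -0.4, 6.2]
gripper_width: 0.533
grasp_force: 40.7
```

Opening matches the 47 mm collar (the reading was about 2 mm low on the knob too). Lift straight up.

>>> {"fn": "jog_arm", "kwargs": {"rows": [{"x":0,"y":0,"z":-1,"ax":0,"ay":0,"az":0,"fingers":35},{"x":0,"y":0,"z":-2,"ax":0,"ay":0,"az":0,"fingers":35},{"x":0,"y":0,"z":-4,"ax":0,"ay":0,"az":0,"fingers":35},{"x":0,"y":0,"z":-6,"ax":0,"ay":0,"az":0,"fingers":35},{"x":0,"y":0,"z":-8,"ax":0,"ay":0,"az":0,"fingers":35},{"x":0,"y":0,"z":-10,"ax":0,"ay":0,"az":0,"fingers":35},{"x":0,"y":0,"z":-10,"ax":0,"ay":0,"az":0,"fingers":35},{"x":0,"y":0,"z":-10,"ax":0,"ay":0,"az":0,"fingers":35}]}}

```text
t: 16.9
eef_pos: [0.5087, -0.2031, 0.1464]
tool_rot: [0.0, 0.985, 0.172, 0.0]
contact_force: [0.5, 0.4, -0.7]
gripper_width: 0.53
grasp_force: 41.0
```

>>> {"fn": "jog_arm", "kwargs": {"rows": [{"x":0,"y":0,"z":-12,"ax":0,"ay":0,"az":0,"fingers":35},{"x":0,"y":0,"z":-15,"ax":0,"ay":0,"az":0,"fingers":35},{"x":0,"y":0,"z":-15,"ax":0,"ay":0,"az":0,"fingers":35},{"x":0,"y":0,"z":-15,"ax":0,"ay":0,"az":0,"fingers":35},{"x":0,"y":0,"z":-12,"ax":0,"ay":0,"az":0,"fingers":35},{"x":0,"y":0,"z":-8,"ax":0,"ay":0,"az":0,"fingers":35},{"x":0,"y":0,"z":-3,"ax":0,"ay":0,"az":0,"fingers":35},{"x":0,"y":0,"z":0,"ax":0,"ay":0,"az":0,"fingers":35}]}}

```text
t: 17.7
eef_pos: [0.5086, -0.2031, 0.2254]
tool_rot: [0.0, 0.985, 0.172, 0.0]
contact_force: [0.2, -0.3, -0.6]
gripper_width: 0.537
grasp_force: 41.0
```

>>> {"fn": "jog_arm", "kwargs": {"rows": [{"x":0,"y":0,"z":0,"ax":0,"ay":0,"az":0,"fingers":35},{"x":0,"y":0,"z":0,"ax":0,"ay":0,"az":0,"fingers":35},{"x":0,"y":0,"z":0,"ax":0,"ay":0,"az":0,"fingers":35},{"x":0,"y":0,"z":0,"ax":0,"ay":0,"az":0,"fingers":35},{"x":0,"y":0,"z":0,"ax":0,"ay":0,"az":0,"fingers":35},{"x":0,"y":0,"z":0,"ax":0,"ay":0,"az":0,"fingers":35},{"x":0,"y":0,"z":0,"ax":0,"ay":0,"az":0,"fingers":35},{"x":0,"y":0,"z":0,"ax":0,"ay":0,"az":0,"fingers":35}]}}

```text
t: 18.5
eef_pos: [0.5086, -0.2031, 0.2252]
tool_rot: [0.0, 0.985, 0.172, 0.0]
contact_force: [0.3, -0.1, -1.7]
gripper_width: 0.531
grasp_force: 41.0
```

```bash
python3 - <<'E'
from h import *
o=bot.get_obs(); x=np.array(o['eef_pos']); dz=x[2]-.0946
print(x,o['contact_force'],o['torque'],o['gripper_width'],o['grasp_force'],o['t'])
for n in('wrist','scene'):
    c=cam(n); b=cv2.convexHull(blob(blue(c))).reshape(-1,2); P=onz(c,b,.093+dz)
    k=np.ones(len(P),bool) if n=='scene' else (P[:,:2]-x[:2])@[.941,.337]>-.01
    print(n,'cover',np.round(circ(P[k]),4))
    H=hsv(c); w=(H[...,0]>5)&(H[...,0]<20)&(H[...,1]>80)&(H[...,2]>50)
    if n=='scene':
        # colours sampled along the axis of the caddy, seated lid and knob, if uncovered
        for z in(.06,.08,.087,.10,.12,.135,.15,.17):
            uv=proj(c,[[.5085,-.2025,z]])[0]; u,v=uv.round().astype(int); print(z,(u,v),c['pixels'][v,u])
        a=proj(c,[[.5085,-.2025,.141],[.5085,-.2025,.07]]); print(a)
    else:
        cv2.imwrite('pics/end.png',c['pixels'][:,:,::-1])
E
```

```text
[ 0.50857133 -0.20307796  0.2252145 ] [ 0.28977793 -0.09843749 -1.70690264] [-0.020191   -0.00486019 -0.03058846] 0.5309094859803598 41.02457966655493 18.5
wrist cover [ 0.5096 -0.2019  0.0509]
scene cover [ 0.5056 -0.1987  0.0534]
0.06 (np.int64(374), np.int64(188)) [176 118  74]
0.08 (np.int64(374), np.int64(184)) [133  90  55]
0.087 (np.int64(375), np.int64(182)) [65 43 29]
0.1 (np.int64(375), np.int64(180)) [64 41 26]
0.12 (np.int64(376), np.int64(176)) [67 45 27]
0.135 (np.int64(376), np.int64(172)) [158 105  67]
0.15 (np.int64(377), np.int64(169)) [201 176 162]
0.17 (np.int64(377), np.int64(165)) [107 118 132]
[[376.24539289 170.99266822]
 [373.98676413 186.00071326]]
```

The scene pixels put the knob top at about 0.14 m, the seated height, with a visible gap up to the raised blue lid. Its outline in the wrist view is unchanged, so it is level. Handing in.

```bash
python3 -c "
from station import bot
print(bot.hand_in())"
```

```text
the job is handed in; nothing more can be done
None
```

The job is handed in at about 18.5 s: the inner lid is seated in the caddy (knob top at about 0.14 m, as expected when home), and the arm is holding the blue outer lid level about 70 mm above the knob, with no bumps or shoves seen along the way.

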